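Slide the screw tins home into the bench rack

ROBOT

A 7-joint arm with a two-finger parallel gripper is mounted at the origin on the work surface. World frame = base frame: x ahead of the robot, y to its left, z up, the work surface at z = 0. Lengths are in mm, angles in rad, forces in N, time in s.
With the tool pointing down it reaches from about 400 to 875 mm from the base axis. Payload 4.4 kg.
Tool frame: the origin (TCP) lies at the very end of the fingers, on their centre line; the grasp point (between the pads) lies 19 mm behind it; z points along the fingers, y is the direction in which the jaws open and shut (so a half turn about z gives the same grasp; the last joint's range is limited). The gripper opens to 85 mm and grips with 20 to 120 N. Pads are 22 mm wide; open, the fingers measure 114 mm over their backs; the gripper's body (76 mm by 85 mm) begins 54 mm behind the grasp point. The pads swing forward as they close: fully open they stand 13 mm farther back than shut.
Start: joints at [1.229, 0.628, 0.038, 1.517, -0.027, 0.996, -0.02], TCP at [177.033, -625.441, 231.313] pointing down, gripper open.
Joint ranges: [-3.06, 3.06], [-0.37, 2.12], [-1.25, 1.32], [0.18, 2.47], [-1.1, 4.24], [0.23, 1.98], [-2.94, 2.94]. Speed limits (rad/s): [2.57, 2.57, 3.14, 3.14, 3.14, 3.14, 3.14].

INTERFACE

Orientations are given as [roll, pitch, yaw] about the fixed x, y, z axes, in that order (R = Rz(yaw) Ry(pitch) Rx(roll)).
In Python, from cell import ctrl, eyes gives the robot as it stands.
- The arm moves only by the tool move_arm, never from a script. Its argument "increments" is a list of rows, each a list of 6 numbers: the shift along the tool's x, y, z in cm, then the turn, a rotation vector about the tool's x, y, z in degrees. In form: [[x, y, z, wx, wy, wz], ...]. A call has 1 to 20 rows; each row is the pose to reach, as a shift and turn from the pose commanded when the call began, along the tool's axes at that moment; what a row does not reach only later rows make up. A row lasts 1/10 s, in which the tool goes at most 50 mm and 8.59 degrees, less where a joint would pass 70% of its speed; a pose out of reach is approached as far as the arm can. A call with a gripper value outside its range is refused whole. "grip" is the opening, from -1 (shut) to 1 (fully open), set as the call begins (left out, the last holds). The fingers move at their own pace and stop on an object; the grip force is fixed at half the most. Time passes only in rows, so rows that repeat a pose let the fingers close. It gives the time, the measured TCP pose, the force and the opening at its end, in the units of the state.
- ctrl.read_state(): the state, without advancing time (a new reading comes with each control period).
- eyes.get_image(name): name is "scene" or "top"; returns the picture (384x512x3 uint8, red, green, blue); there is no depth.
- eyes.calibration(name): a dict with "fx", "fy", "cx", "cy" (pixels), "pose" (4x4, takes a point from camera to world coordinates). Camera axes: x right, y up, looking along -z (the intrinsics and any distortion apply to the point x, -y, -z); pixel columns grow to the right and rows downward; lengths in mm; the calibration is good to about 2 mm. A picture is of the moment at which its call begins. calibration takes no time and is no camera call.
- ctrl.finish_job(): hands the job in, once; it reports no verdict.
The state is a dict: "clock": time; "qpos": joint angles; "qd": joint speeds; "tau": joint torques, N m; "eef_pos": TCP position; "tool_rot": TCP orientation; "force": force on the tool from outside, world axes, zero at the start; "torque": the same for the moment, N m; "width": finger opening in mm.
Only numpy, scipy, OpenCV 4.12 (cv2) and the standard library are available. Lean on these libraries where they do the work, as an engineer would, in place of code of your own. Each camera call takes 0.05 s, during which the arm holds its last target. There are 200 camera calls.

TASK

Put the two loose flat screw tins away: slide each one upright along the bench into its own free stall of the divided plywood rack, fully home against the back board. Do not lift or tip the tins, and leave the tin already in the rack and everything else on the bench where it is.

Things in the scene. Friction and masses are not known exactly. Their poses are not given: they have to be found in the camera images.
- rack: plywood rack fixed on the bench, 112 mm deep (its x), 388 wide (its y): three stalls side by side, open on top and at the front (-x side), no floor. Stalls 116 mm wide, 100 deep; partitions 10 thick, 45 high; back board 12 thick, 60 high. Origin: centre of its footprint on the bench; front ends at its x = -56 mm, inner face of the back board at +44. Cork discs in free stalls are flat.
- stall_0 (a point): point on the bench where the centre of a tin stands when it is in the left (+y) stall, midway between the partitions and touching the back board; same axes as the rack (x points into the stall, z up)
- stall_1 (a point): point on the bench where the centre of a tin stands when it is in the middle stall, midway between the partitions and touching the back board; same axes as the rack (x points into the stall, z up)
- stall_2 (a point): point on the bench where the centre of a tin stands when it is in the right (-y) stall, midway between the partitions and touching the back board; same axes as the rack (x points into the stall, z up)
- tin_a: loose tin, standing in front of the rack, to one side: flat round screw tin with a pressed lid, bare steel, 96 mm diameter, 60 mm tall, 0.3 to 0.6 kg, slides at some 3 to 10 N (too wide to grasp: push it along the bench); origin at the centre of its underside, z up its axis. 
- tin_b: the same kind of loose tin, standing on the other side: flat round screw tin with a pressed lid, bare steel, 96 mm diameter, 60 mm tall, 0.3 to 0.6 kg, slides at some 3 to 10 N (too wide to grasp: push it along the bench); origin at the centre of its underside, z up its axis. 
- tin_parked: the same kind of tin, already standing home in one of the three stalls (any of them): 96 mm diameter, 60 mm tall; origin at the centre of its underside
- glue_bottle: white glue bottle, 58 mm diameter, 170 mm tall, standing to the left of the rack. A bystander: leave it where it is. Origin at its underside.
- metal_can: bare aluminium can, 65 mm diameter, 150 mm tall (slimmer and taller than the tins), standing to the right of the rack. A bystander: leave it where it is. Origin at its underside.
- tape_measure: tape measure, block 66 x 36 x 60 mm, standing on its edge to the right of the right-hand tin. A bystander: leave it where it is. Origin at its underside.
- hammer: hammer lying well to the left, about 0.26 m long, along its x. A bystander: leave it where it is. Origin at its underside.
- screwdriver: screwdriver lying to the right, about 0.2 m long, along its x. A bystander: leave it where it is. Origin at its underside.
- wrench: wrench lying behind the rack, about 0.16 m long, along its x. A bystander: leave it where it is. Origin at its underside.
Mind the look-alikes: they are no part of the job. What is shaped like the tin_a but pink is not meant. What is shaped like the tin_b but orange is not meant.

How it is judged:
By the outcome, as a careful person would: the job done as asked, in the order asked, and still so for the second after the job is handed in, with the robot touching nothing.
It also fails if it takes over 61 s, if anything falls off the work surface, if the arm or the gripper's body presses on something with over 40 N, if the wrist force passes 120 N, or if a joint passes its speed limit or range.

## Working session

There is one attempt and no reset: what is moved stays moved. The work goes in short steps, Python scripts to look and compute and a tool call to move; the robot and the scene stay as the last step left them, time stands still between calls to the robot, and variables do not carry over. Pictures are saved under pics/ and viewed, about 8 in all and at most 12, crops included, and the job is handed in when it is done.

Besides the shell and the picture viewer there is one more tool, called after "Request:" in YAML: its name, and indented under it one key for each argument. move_arm: Moves the arm, as the interface text tells. Its arguments: {"type":"object","properties":{"increments":{"type":"array","items":{"type":"array","items":{"type":"number"}}},"grip":{"type":"number"}},"required":["increments"]}

```bash
mkdir -p pics
cat > h.py <<'E'
import numpy as np, cv2
from cell import ctrl, eyes
def snap(n,fn):
    im=eyes.get_image(n); cv2.imwrite('pics/'+fn,im[:,:,::-1]); return im
def ray(n,u,v,z):
    c=eyes.calibration(n); P=np.array(c['pose'])
    k=np.array([[c['fx'],0,c['cx']],[0,c['fy'],c['cy']],[0,0,1.]])
    d=c.get('dist',c.get('distortion'))
    p=cv2.undistortPoints(np.array([[[u,v]]],float),k,np.array(d,float) if d is not None else None)[0,0]
    D=P[:3,:3]@np.array([p[0],-p[1],-1]); o=P[:3,3]
    return o+D*(z-o[2])/D[2]
E
python3 - <<'E'
from h import *
a=snap('top','t0.png');b=snap('scene','s0.png')
for n in('top','scene'):print(eyes.calibration(n))
print(ctrl.read_state())
E
```

```text
{'fx': 435.31506713271585, 'fy': 435.31506713271585, 'cx': 257.1254962297053, 'cy': 189.42492862369608, 'pose': array([[ 5.75189157e-03,  9.96101622e-01, -8.80254233e-02,
         4.13458459e+02],
       [-9.99826009e-01,  7.29068224e-03,  1.71696943e-02,
         1.06497522e+01],
       [ 1.77445257e-02,  8.79113494e-02,  9.95970244e-01,
         1.52867634e+03],
       [ 0.00000000e+00,  0.00000000e+00,  0.00000000e+00,
         1.00000000e+00]])}
{'fx': 359.06172593592316, 'fy': 359.06172593592316, 'cx': 256.3872445550555, 'cy': 187.6249557966671, 'pose': array([[ 4.34329205e-01, -4.66103156e-01,  7.70782712e-01,
         1.51812307e+03],
       [ 9.00735711e-01,  2.19259129e-01, -3.74967483e-01,
        -4.60018068e+02],
       [ 5.77238113e-03,  8.57130843e-01,  5.15066401e-01,
         6.82039705e+02],
       [ 0.00000000e+00,  0.00000000e+00,  0.00000000e+00,
         1.00000000e+00]])}
{'clock': 0.1, 'qpos': array([ 1.22918602,  0.6292682 ,  0.03843762,  1.5182787 , -0.02700773,
        0.99634391, -0.01998894]), 'qd': array([ 0.00098717, -0.00255991, -0.00084303, -0.00294578,  0.00107991,
        0.00203193,  0.0001206 ]), 'tau': array([ 3.78047189e-03, -5.64527929e+01,  1.23108029e+00, -1.93972850e+01,
        1.14027044e-02,  5.43540184e-03, -2.36233450e-05]), 'eef_pos': array([ 176.88843155, -624.8618922 ,  230.46807891]), 'tool_rot': array([-3.13981213e+00,  8.79520687e-06,  2.75822693e-01]), 'force': array([ 0.17777944, -0.1609456 , -0.61015192]), 'torque': array([-0.04883498, -0.00212967,  0.0377067 ]), 'width': 85.36106913300972}
```

View pics/t0.png

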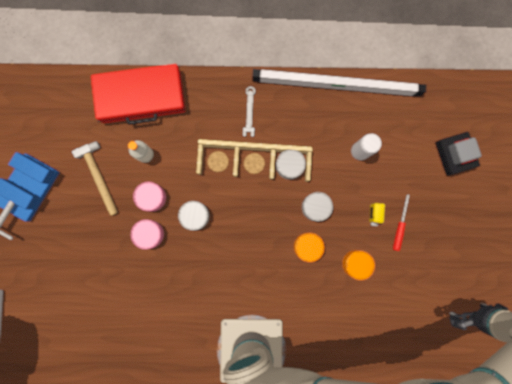

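View pics/s0.png

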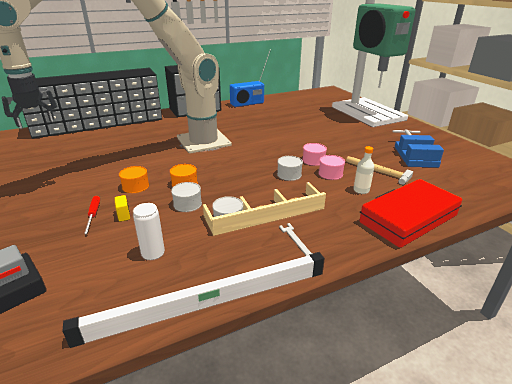

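The top view shows bare-steel tins at (193,216) and (317,207) that match the loose tins. Pink ones at (149,196) and (147,234) and orange ones at (309,247) and (359,265) are decoys. A tin is parked in the right stall at (290,164), and the cork discs at (218,161) and (254,163) mark the free stalls. I'll confirm this in an enlarged crop and measure.

Run:
```python
from h import *
im=cv2.imread('pics/t0.png')
x0,y0=120,125
c=cv2.resize(im[y0:275,x0:390],None,fx=2.95,fy=2.95,interpolation=cv2.INTER_CUBIC)
hsv=cv2.cvtColor(im,cv2.COLOR_BGR2HSV)
m=((hsv[...,1]<45)&(hsv[...,2]>120)).astype(np.uint8)
n,l,s,ce=cv2.connectedComponentsWithStats(m)
for i in range(1,n):
    x,y,w,h,a=s[i]
    if a>100 and 120<x<390 and 120<y<280:
        cs=max(cv2.findContours((l==i).astype(np.uint8),0,1)[0],key=len)
        (u,v),r=cv2.minEnclosingCircle(cs)
        print(s[i],ce[i].round(1),(u,v,r),ray('top',*ce[i],60).round(1), ray('top',u,v,60).round(1))
# rack light wood mask
w=((hsv[...,0]>12)&(hsv[...,0]<32)&(hsv[...,1]>50)&(hsv[...,1]<140)&(hsv[...,2]>150)).astype(np.uint8)
w[:130]=0;w[190:]=0;w[:,:190]=0;w[:,320:]=0
# back-board line fit
pts=[]
for u in range(205,306,5):
    v=np.where(w[:165,u])[0]; pts.append((u,v.min(),v.max()))
print(pts)
for v in (158,162,166,170,174,178): print(v,np.where(w[v])[0])
cv2.imwrite('pics/c0.png',c)
```

```text
[352 134  29  26 516] [366.2 146.3] (366.0, 146.5, 15.53232479095459) [ 694.7 -388.4   60. ] [ 693.9 -387.6   60. ]
[130 141  20  19 189] [140.4 151. ] (139.5689697265625, 150.36207580566406, 9.70822811126709) [671.4 382.8  60. ] [673.6 385.6  60. ]
[276 150  29  28 658] [290.3 163.7] (290.35638427734375, 163.41488647460938, 14.89158821105957) [ 632.2 -127.3   60. ] [ 633.1 -127.5   60. ]
[303 193  30  28 671] [317.3 206.5] (317.25860595703125, 206.5, 14.951979637145996) [ 486.7 -218.7   60. ] [ 486.7 -218.5   60. ]
[179 201  30  29 682] [193.2 215.3] (193.2128448486328, 215.27581787109375, 14.842191696166992) [454.4 199.8  60. ] [454.5 199.7  60. ]
[(205, np.int64(139), np.int64(144)), (210, np.int64(140), np.int64(164)), (215, np.int64(140), np.int64(164)), (220, np.int64(140), np.int64(164)), (225, np.int64(141), np.int64(164)), (230, np.int64(141), np.int64(146)), (235, np.int64(141), np.int64(164)), (240, np.int64(141), np.int64(146)), (245, np.int64(141), np.int64(164)), (250, np.int64(142), np.int64(164)), (255, np.int64(142), np.int64(164)), (260, np.int64(143), np.int64(164)
[... 706 characters left out ...]
 234 235 236 237 244 245 246 247
 248 249 250 251 252 253 254 255 256 257 258 259 260 261 262 263 264 270
 271 272 273 274 306 307 308 309 310 311]
166 [196 197 198 199 200 209 210 211 212 213 214 215 216 217 218 219 220 221
 222 223 224 225 226 233 234 235 236 237 244 245 246 247 248 249 250 251
 252 253 254 255 256 257 258 259 260 261 262 263 269 270 271 272 273 274
 306 307 308 309 310]
170 [196 197 198 199 200 213 214 215 216 217 218 219 220 221 222 232 233 234
 235 236 237 247 248 249 250 251 252 253 254 255 256 257 258 259 260 261
 269 270 271 272 273 274 306 307 308 309 310]
174 [232 233 234 235 236 237 269 270 271 272 273 306 307 308 309 310]
178 [270 271 272 305 306 307 308 309 310]
```

View pics/c0.png

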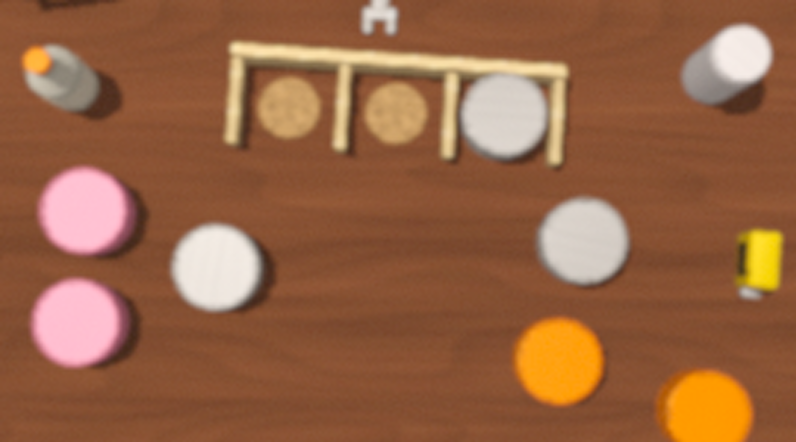

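The crop confirms it: two bare tins at crop (217,267) and (584,241), with the pink and orange ones apart. The right stall is taken, and the left and middle stalls are free. Next I need the rack frame.

```bash
cat >> h.py <<'E'
from scipy.spatial.transform import Rotation as R
def to(x,y,z,yaw):
    s=ctrl.read_state(); r=R.from_euler('xyz',s['tool_rot']); g=R.from_euler('xyz',[np.pi,0,np.deg2rad(yaw)])
    print('inc cm',(r.inv().apply(np.array([x,y,z])-s['eef_pos'])/10).round(2),'deg',np.rad2deg((r.inv()*g).as_rotvec()).round(1))
E
python3 - <<'E'
from h import *
# back board top outer edge (z=60) and front tips of partitions' tops (z=45); pixels from masks/crop
e=[ray('top',u,v,60)[:2] for u,v in((198.5,139.3),(312.5,147.2))]
d=e[0]-e[1]; print('back edge',np.round(e,1),np.linalg.norm(d)); yaw=np.degrees(np.arctan2(-d[0],d[1]));print('yaw',yaw)
d/=np.linalg.norm(d); X=np.array([d[1],-d[0]])
print('origin from back',(np.mean(e,0)-56*X).round(1))
for n,(u,v) in {'p0':(232,145),'p1':(340,151),'p2':(448,158),'p3':(555,164.5)}.items():
    print(n,ray('top',120+(u+.5)/2.95-.5,125+(v+.5)/2.95-.5,45).round(1))
for c in((289,107),(396,112.5)): print('cork',ray('top',120+(c[0]+.5)/2.95-.5,125+(c[1]+.5)/2.95-.5,0).round(1))
p=np.array([632.5,-127.4]);print('stalls',p+126*d,p+252*d,'X',X)
to(475,-300,150,77)
E
```

```text
back edge [[ 713.6  186.5]
 [ 689.8 -203.5]] 390.7079800526943
yaw -3.4884259670307163
origin from back [645.8  -5.1]
p0 [596.8 186.8  45. ]
p1 [590.7  61.5  45. ]
p2 [583.5 -64.2  45. ]
p3 [ 576.9 -188.9   45. ]
cork [648.8 124.7   0. ]
cork [643.2  -3.7   0. ]
stalls [640.16671067  -1.63346412] [647.83342134 124.13307176] X [ 0.99814711 -0.06084691]
inc cm [ 37.53 -23.13   8.09] deg [ -0.1  -0.1 -61.2]
```

Request:
move_arm:
  increments:
    - [3.8,-2.3,0,0,0,-6]
    - [7.5,-4.6,0,0,0,-12]
    - [11.3,-6.9,0,0,0,-18]
    - [15,-9.2,1,0,0,-24]
    - [18.8,-11.6,2,0,0,-31]
    - [22.5,-13.9,3,0,0,-37]
    - [26.3,-16.2,4,0,0,-43]
    - [30,-18.5,5,0,0,-49]
    - [33.8,-20.8,6.5,0,0,-55]
    - [37.5,-23.1,8,0,0,-61.2]
    - [37.5,-23.1,8,0,0,-61.2]
    - [37.5,-23.1,8,0,0,-61.2]
  grip: 0.18

```text
clock: 1.3
eef_pos: [475.2, -299.8, 150.6]
tool_rot: [-3.14, -0.001, 1.346]
force: [-1.3, -0.7, 0.7]
width: 50.7
```

Run:
```python
from h import *
s=ctrl.read_state();print(s['qpos'].round(2))
to(475,-300,25,77)
```

```text
[ 0.67  0.62 -0.24  1.84  0.21  0.71  0.09]
inc cm [-4.000e-02  1.000e-02  1.256e+01] deg [-0.1 -0.   0.1]
```

Request:
move_arm:
  increments:
    - [0,0,3,0,0,-2]
    - [0,0,6.5,0,0,-5]
    - [0,0,10,0,0,-5]
    - [0,0,12.5,0,0,-5]
    - [0,0,12.5,0,0,-5]

```text
clock: 1.8
eef_pos: [471.4, -301.7, 23.6]
tool_rot: [-3.135, -0.001, 1.428]
force: [-0.7, 0.4, 0.1]
width: 50.6
```

Request:
move_arm:
  increments:
    - [1,0,0,0,0,0]
    - [2,0,0,0,0,0]
    - [3,0,0,0,0,0]
    - [4,0,0,0,0,0]
    - [5,0,0,0,0,0]
    - [6,0,0,0,0,0]
    - [7,0,0,0,0,0]
    - [8,0,0,0,0,0]
    - [9,0,0,0,0,0]
    - [10,0,0,0,0,0]
    - [10,0,0,0,0,0]

```text
clock: 2.9
eef_pos: [489.1, -198.8, 26.0]
tool_rot: [-3.141, -0.002, 1.434]
force: [0.8, 1.1, -0.4]
width: 50.5
```

```bash
cat >> h.py <<'E'
def tins(fn):
    im=snap('top',fn);hsv=cv2.cvtColor(im,cv2.COLOR_RGB2HSV)
    m=((hsv[...,1]<45)&(hsv[...,2]>120)).astype(np.uint8)
    n,l,s,ce=cv2.connectedComponentsWithStats(m)
    for i in range(1,n):
        x,y,w,h,a=s[i]
        if a>100 and 120<x<400 and 120<y<290: print(s[i],ray('top',*ce[i],60).round(1), ray('top',x+w/2-.5,y+h/2-.5,60).round(1))
E
python3 - <<'E'
from h import *
tins('t1.png');s=ctrl.read_state();print(s['eef_pos'],s['tool_rot'])
E
```

```text
[352 134  29  26 512] [ 695.  -388.4   60. ] [ 693.9 -387.6   60. ]
[130 141  19  19 182] [671.7 384.   60. ] [674.8 387.6  60. ]
[276 150  29  28 655] [ 632.3 -127.3   60. ] [ 632.8 -126.3   60. ]
[281 190  28  29 604] [ 494.1 -140.9   60. ] [ 494.7 -141.4   60. ]
[179 201  29  29 671] [454.4 200.1  60. ] [455.4 200.4  60. ]
[ 488.74010581 -199.43456923   25.81766059] [-3.14018124e+00 -2.15427090e-03  1.43384205e+00]
```

View pics/t1.png

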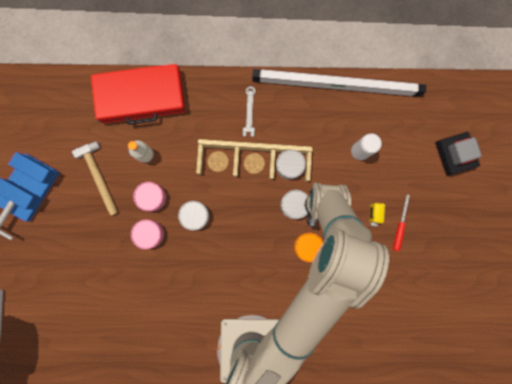

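The tin is at px (295,205) and following the fork straight. I'll continue leg 1.

Request:
move_arm:
  increments:
    - [1,0,0,0,0,0]
    - [2,0,0,0,0,0]
    - [3,0,0,0,0,0]
    - [4,0,0,0,0,0]
    - [5,0,0,0,0,0]
    - [6,0,0,0,0,0]
    - [7,0,0,0,0,0]
    - [8,0,0,0,0,0]
    - [9,0,0,0,0,0]
    - [10,0,0,0,0,0]
    - [11,0,0,0,0,0]
    - [12,0,0,0,0,0]
    - [13,0,0,0,0,0]
    - [14,0,0,0,0,0]
    - [14.5,0,0,0,0,0]
    - [14.5,0,0,0,0,0]

```text
clock: 4.55
eef_pos: [509.4, -57.1, 26.4]
tool_rot: [3.141, -0.001, 1.433]
force: [-0.0, -0.1, -0.7]
width: 50.6
```

Request:
move_arm:
  increments:
    - [-2,0,0,0,0,0]
    - [-5,0,0,0,0,0]
    - [-7,0,-1,0,0,0]
    - [-7,0,-5,0,0,0]
    - [-7,0,-9,0,0,0]
    - [-7,0,-9,0,0,0]

```text
clock: 5.15
eef_pos: [502.7, -128.9, 120.8]
tool_rot: [3.132, 0.0, 1.43]
force: [1.0, -0.9, 0.2]
width: 50.4
```

Run:
```python
from h import *
tins('t2.png');to(430,7,115,-3.4);to(430,7,115,176.6);print(ctrl.read_state()['qpos'].round(2))
```

```text
[352 134  29  26 513] [ 694.8 -388.5   60. ] [ 693.9 -387.6   60. ]
[130 141  19  18 179] [671.8 384.   60. ] [676.5 387.6  60. ]
[276 150  29  28 644] [ 633.  -127.2   60. ] [ 632.8 -126.3   60. ]
[240 184  29  29 655] [514.3  -4.2  60. ] [514.1  -4.3  60. ]
[179 201  29  29 672] [454.5 200.1  60. ] [455.4 200.4  60. ]
inc cm [12.42 -8.96  0.33] deg [ 0.3 -0.2 85.3]
inc cm [12.42 -8.96  0.33] deg [  0.2   0.3 -94.7]
[ 0.32  0.61 -0.18  1.99  0.2   0.55 -0.14]
```

Request:
move_arm:
  increments:
    - [1,-0.8,0,0,0,-8]
    - [2,-1.6,0,0,0,-16]
    - [3,-2.4,0,0,0,-24]
    - [4,-3.2,0,0,0,-32]
    - [5,-4,0,0,0,-40]
    - [6,-4.8,0,0,0,-48]
    - [7,-5.6,0,0,0,-56]
    - [8,-6.4,0,0,0,-64]
    - [9.2,-7.2,0,0,0,-72]
    - [10.4,-8,0,0,0,-80]
    - [11.6,-8,0,0,0,-88]
    - [11.6,-8,0,0,0,-94.7]
    - [11.6,-8,0,0,0,-94.7]
    - [11.6,-8,0,0,0,-94.7]

```text
clock: 6.6
eef_pos: [435.6, -2.0, 115.7]
tool_rot: [3.141, -0.002, 3.081]
force: [-0.3, -0.5, 0.1]
width: 50.4
```

Run:
```python
from h import *
s=ctrl.read_state();print(s['qpos'].round(2))
for p in((440,-4,25),(461,-4,25),(486,5,25),(585,-1,25)):to(*p,176.6)
```

```text
[ 0.36  0.6  -0.6   2.19  0.67  0.54  0.76]
inc cm [-0.46 -0.17  9.07] deg [ 0.  -0.1 -0.1]
inc cm [-2.56 -0.04  9.06] deg [ 0.  -0.1 -0.1]
inc cm [-5.    1.01  9.06] deg [ 0.  -0.1 -0.1]
inc cm [-14.92   1.01   9.04] deg [ 0.  -0.1 -0.1]
```

Request:
move_arm:
  increments:
    - [0,-0.2,3,0,0,0]
    - [0,-0.2,6,0,0,0]
    - [0,-0.2,9,0,0,0]
    - [0,-0.2,9,0,0,0]
    - [-1,-0.2,9,0,0,0]
    - [-2,-0.2,9,0,0,0]
    - [-2.6,-0.1,9,0,0,0]
    - [-3.4,0.25,9,0,0,0]
    - [-4.2,0.6,9,0,0,0]
    - [-5,1,9,0,0,0]
    - [-5,1,9,0,0,0]
    - [-5,1,9,0,0,0]

```text
clock: 7.8
eef_pos: [487.9, 6.1, 26.4]
tool_rot: [3.14, 0.002, 3.085]
force: [0.1, -0.4, 0.3]
width: 50.5
```

Run:
```python
from h import *
tins('t3.png');to(587,-1.5,25,176.6)
```

```text
[352 134  29  26 515] [ 694.7 -388.4   60. ] [ 693.9 -387.6   60. ]
[130 141  19  18 186] [671.8 383.5  60. ] [676.5 387.6  60. ]
[276 150  29  28 657] [ 632.2 -127.3   60. ] [ 632.8 -126.3   60. ]
[238 177  28  15 157] [566.    8.4  60. ] [561.6   4.5  60. ]
[179 201  29  29 676] [454.3 200.1  60. ] [455.4 200.4  60. ]
inc cm [-9.98 -0.18  0.15] deg [0.1 0.1 0.1]
```

Request:
move_arm:
  increments:
    - [-1,0,0,0,0,0]
    - [-2,0,0,0,0,0]
    - [-3,0,0,0,0,0]
    - [-4,0,0,0,0,0]
    - [-5,-0.1,0,0,0,0]
    - [-6,-0.1,0,0,0,0]
    - [-7,-0.1,0,0,0,0]
    - [-8,-0.1,0,0,0,0]
    - [-8.7,-0.1,0,0,0,0]
    - [-9.2,-0.1,0,0,0,0]
    - [-9.2,-0.1,0,0,0,0]

```text
clock: 8.95
eef_pos: [579.7, -0.9, 26.4]
tool_rot: [3.141, 0.001, 3.084]
force: [-0.6, 0.7, 0.4]
width: 50.7
```

Request:
move_arm:
  increments:
    - [-0.2,0,0,0,0,0]
    - [-0.4,0,0,0,0,0]
    - [-0.5,0,0,0,0,0]
    - [-0.5,0,0,0,0,0]

```text
clock: 9.35
eef_pos: [583.2, -1.2, 26.3]
tool_rot: [-3.141, -0.0, 3.084]
force: [-2.4, 0.9, 1.4]
width: 50.3
```

Request:
move_arm:
  increments:
    - [-0.1,0,0,0,0,0]
    - [-0.2,0,0,0,0,0]
    - [-0.2,0,0,0,0,0]

```text
clock: 9.65
eef_pos: [585.7, -1.3, 26.4]
tool_rot: [3.141, 0.0, 3.084]
force: [-2.9, 0.2, 1.0]
width: 50.6
```

Request:
move_arm:
  increments:
    - [-0.1,0,0,0,0,0]
    - [-0.2,0,0,0,0,0]
    - [-0.2,0,0,0,0,0]

```text
clock: 9.95
eef_pos: [587.8, -1.4, 26.3]
tool_rot: [3.141, 0.0, 3.084]
force: [-2.8, 1.0, 1.4]
width: 50.3
```

Request:
move_arm:
  increments:
    - [-0.1,0,0,0,0,0]
    - [-0.2,0,0,0,0,0]
    - [-0.2,0,0,0,0,0]

```text
clock: 10.25
eef_pos: [589.8, -1.6, 26.3]
tool_rot: [3.141, 0.0, 3.084]
force: [-2.9, 0.8, 0.3]
width: 50.5
```

Request:
move_arm:
  increments:
    - [-0.1,0,0,0,0,0]
    - [-0.2,0,0,0,0,0]
    - [-0.2,0,0,0,0,0]

```text
clock: 10.55
eef_pos: [591.7, -1.7, 26.3]
tool_rot: [3.142, 0.0, 3.084]
force: [-2.6, 0.3, 1.8]
width: 50.4
```

Request:
move_arm:
  increments:
    - [-0.1,0,0,0,0,0]
    - [-0.2,0,0,0,0,0]
    - [-0.2,0,0,0,0,0]

```text
clock: 10.85
eef_pos: [591.9, -1.7, 26.2]
tool_rot: [-3.141, -0.003, 3.084]
force: [-7.4, -0.4, 5.7]
width: 50.7
```

Contact: the TCP stalled and the force rose. One small confirming push, then retreat.

Request:
move_arm:
  increments:
    - [-0.15,0,0,0,0,0]
    - [-0.15,0,0,0,0,0]

```text
clock: 11.05
eef_pos: [591.9, -1.8, 26.1]
tool_rot: [-3.14, -0.006, 3.084]
force: [-9.5, 0.8, 7.8]
width: 51.1
```

Request:
move_arm:
  increments:
    - [1,0,0,0,0,0]
    - [3,0,0,0,0,0]
    - [6,0,0,0,0,0]
    - [9,0,-2,0,0,0]
    - [12,0,-5,0,0,0]
    - [14,0,-9,0,0,0]
    - [14,0,-9,0,0,0]

```text
clock: 11.75
eef_pos: [455.6, 6.8, 119.9]
tool_rot: [3.142, 0.006, 3.086]
force: [2.0, 0.3, 0.7]
width: 50.5
```

Run:
```python
from h import *
tins('t4.png');s=ctrl.read_state();print(s['qpos'].round(2))
to(394,241,115,144)
```

```text
[352 134  29  26 511] [ 695.  -388.5   60. ] [ 693.9 -387.6   60. ]
[130 141  19  18 179] [671.8 384.   60. ] [676.5 387.6  60. ]
[240 148  29  28 660] [639.8  -3.1  60. ] [638.7  -3.5  60. ]
[276 150  29  28 655] [ 632.3 -127.3   60. ] [ 632.8 -126.3   60. ]
[179 201  29  29 672] [454.4 200.1  60. ] [455.4 200.4  60. ]
[ 0.35  0.61 -0.62  2.14  0.67  0.58  0.75]
inc cm [ 7.61 23.07  0.31] deg [ 0.1  0.3 32.7]
```

View pics/t4.png

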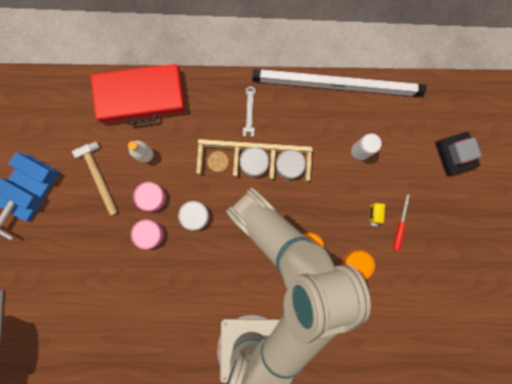

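The tin in the middle stall at px (254,162) is home: measured (639.8,-3.1) against an expected (640.2,-1.6), in line with the parked tin. Nothing else moved. Now the left tin.

Request:
move_arm:
  increments:
    - [1.5,4,0,0,0,6]
    - [3,8,0,0,0,12]
    - [4.5,12,0,0,0,18]
    - [6,16,0,0,0,25]
    - [7.2,20,0,0,0,31]
    - [7.2,23.8,0.3,0,0,36.7]
    - [7.2,23.8,0.3,0,0,36.7]
    - [7.2,23.8,0.3,0,0,36.7]

```text
clock: 12.6
eef_pos: [397.5, 249.1, 112.5]
tool_rot: [3.141, 0.0, 2.446]
force: [-0.2, -0.8, -0.7]
width: 50.6
```

Run:
```python
from h import *
s=ctrl.read_state();print(s['qpos'].round(2))
to(398,248,25,140); to(494,166,25,140)
```

```text
[-0.35  0.6  -0.4   2.11  0.46  0.51 -0.21]
inc cm [-0.11 -0.05  8.75] deg [0.  0.  0.2]
inc cm [-12.73  -0.2    8.76] deg [0.  0.  0.2]
```

Request:
move_arm:
  increments:
    - [0,0,3,0,0,0]
    - [0,0,6,0,0,0]
    - [0,0,8.7,0,0,0]
    - [0,0,8.7,0,0,0]
    - [-1,0,8.7,0,0,0]
    - [-2,0,8.7,0,0,0]
    - [-3,0,8.7,0,0,0]
    - [-4,0,8.7,0,0,0]
    - [-5,0,8.7,0,0,0]
    - [-6,0,8.7,0,0,0]
    - [-7,-0.1,8.7,0,0,0]
    - [-8,-0.1,8.7,0,0,0]
    - [-9,-0.1,8.7,0,0,0]
    - [-10,-0.1,8.7,0,0,0]
    - [-11,-0.2,8.7,0,0,0]
    - [-12,-0.2,8.7,0,0,0]
    - [-12.5,-0.2,8.7,0,0,0]
    - [-12.5,-0.2,8.7,0,0,0]

```text
clock: 14.4
eef_pos: [492.5, 165.3, 26.7]
tool_rot: [3.141, 0.001, 2.442]
force: [-0.0, 1.1, 1.0]
width: 50.3
```

Request:
move_arm:
  increments:
    - [2,0,0,0,0,0]
    - [5,0,0,0,0,0]
    - [7,0,-2,0,0,0]
    - [7,0,-6,0,0,0]
    - [7,0,-9,0,0,0]
    - [7,0,-9,0,0,0]

```text
clock: 15.0
eef_pos: [440.5, 211.6, 119.6]
tool_rot: [3.136, 0.004, 2.443]
force: [0.7, 0.3, 0.2]
width: 50.8
```

Run:
```python
from h import *
tins('t5.png');to(458,135,115,176.6)
```

```text
[352 134  29  26 516] [ 694.7 -388.4   60. ] [ 693.9 -387.6   60. ]
[130 141  19  18 184] [672.  383.3  60. ] [676.5 387.6  60. ]
[240 148  29  28 658] [639.7  -3.   60. ] [638.7  -3.5  60. ]
[276 150  29  28 656] [ 632.2 -127.3   60. ] [ 632.8 -126.3   60. ]
[199 179  30  29 666] [529.7 132.   60. ] [530.1 132.7  60. ]
inc cm [-6.28 -4.61  0.3 ] deg [  0.1   0.2 -36.7]
```

Request:
move_arm:
  increments:
    - [-1.5,-1,0,0,0,-8]
    - [-3,-2,0,0,0,-16]
    - [-4.5,-3,0,0,0,-24]
    - [-6.1,-4.7,0.3,0,0,-32]
    - [-6.1,-4.7,0.3,0,0,-36.7]
    - [-6.1,-4.7,0.3,0,0,-36.7]
    - [-6.1,-4.7,0.3,0,0,-36.7]

```text
clock: 15.75
eef_pos: [454.2, 135.6, 112.6]
tool_rot: [-3.141, -0.001, 3.082]
force: [-0.2, -0.8, 0.3]
width: 50.2
```

Run:
```python
from h import *
to(456,136,25,176.6); to(590,127.8,25,176.6)
```

```text
inc cm [-0.19  0.05  8.76] deg [-0.  -0.1 -0. ]
inc cm [-13.61   0.03   8.75] deg [-0.  -0.1 -0. ]
```

Request:
move_arm:
  increments:
    - [0,0,3,0,0,0]
    - [0,0,6,0,0,0]
    - [0,0,8.7,0,0,0]
    - [0,0,8.7,0,0,0]
    - [-1,0,8.7,0,0,0]
    - [-2,0,8.7,0,0,0]
    - [-3,0,8.7,0,0,0]
    - [-4,0,8.7,0,0,0]
    - [-5,0,8.7,0,0,0]
    - [-6,0,8.7,0,0,0]
    - [-7,0,8.7,0,0,0]
    - [-8,0,8.7,0,0,0]
    - [-9,0,8.7,0,0,0]
    - [-10,0,8.7,0,0,0]
    - [-11,0,8.7,0,0,0]
    - [-12,0,8.7,0,0,0]
    - [-13,0,8.7,0,0,0]
    - [-13.6,0,8.7,0,0,0]
    - [-13.6,0,8.7,0,0,0]

```text
clock: 17.65
eef_pos: [591.3, 127.6, 26.9]
tool_rot: [3.141, 0.001, 3.082]
force: [-0.6, -0.1, 0.5]
width: 50.2
```

Request:
move_arm:
  increments:
    - [-0.2,0,0,0,0,0]
    - [-0.4,0,0,0,0,0]
    - [-0.6,0,0,0,0,0]
    - [-0.6,0,0,0,0,0]

```text
clock: 18.05
eef_pos: [595.3, 127.5, 26.5]
tool_rot: [-3.141, -0.001, 3.084]
force: [-5.2, 0.5, 4.4]
width: 50.8
```

Request:
move_arm:
  increments:
    - [-0.1,0,0,0,0,0]
    - [-0.2,0,0,0,0,0]
    - [-0.2,0,0,0,0,0]

```text
clock: 18.35
eef_pos: [597.3, 127.5, 26.5]
tool_rot: [-3.141, -0.001, 3.084]
force: [-6.0, -0.7, 4.3]
width: 50.6
```

Request:
move_arm:
  increments:
    - [-0.1,0,0,0,0,0]
    - [-0.2,0,0,0,0,0]
    - [-0.2,0,0,0,0,0]

```text
clock: 18.65
eef_pos: [599.3, 127.5, 26.5]
tool_rot: [-3.141, -0.001, 3.084]
force: [-4.7, -0.8, 4.4]
width: 50.1
```

Request:
move_arm:
  increments:
    - [-0.1,0,0,0,0,0]
    - [-0.2,0,0,0,0,0]
    - [-0.2,0,0,0,0,0]

```text
clock: 18.95
eef_pos: [599.4, 127.5, 26.3]
tool_rot: [-3.14, -0.004, 3.085]
force: [-9.0, 0.2, 7.6]
width: 50.4
```

Stalled at 599.4, as predicted for home (599.5). A short confirming push, then retreat.

Request:
move_arm:
  increments:
    - [-0.15,0,0,0,0,0]
    - [-0.15,0,0,0,0,0]

```text
clock: 19.15
eef_pos: [599.5, 127.5, 26.3]
tool_rot: [-3.14, -0.007, 3.085]
force: [-12.6, 0.4, 9.9]
width: 50.2
```

Request:
move_arm:
  increments:
    - [1,0,0,0,0,0]
    - [3,0,0,0,0,0]
    - [6,0,0,0,0,0]
    - [9,0,-2,0,0,0]
    - [12,0,-5,0,0,0]
    - [14,0,-9,0,0,0]
    - [14,0,-13,0,0,0]
    - [14,0,-13,0,0,0]

```text
clock: 19.95
eef_pos: [467.2, 137.0, 160.9]
tool_rot: [3.138, 0.01, 3.085]
force: [0.4, 0.5, -0.9]
width: 50.3
```

Run:
```python
from h import *
tins('t6.png')
im=cv2.imread('pics/t6.png');im=np.hstack([cv2.resize(im[120:280,110:410],(600,320)) ]);s=snap('scene','s6.png')[:,:,::-1]
cv2.imwrite('pics/f.png',np.vstack([im,cv2.resize(s[110:270,100:400],(600,280),interpolation=cv2.INTER_AREA)]))
```

```text
[352 134  29  26 512] [ 695.  -388.4   60. ] [ 693.9 -387.6   60. ]
[130 141  20  18 184] [671.9 383.4  60. ] [676.6 385.9  60. ]
[202 145  30  29 662] [647.9 125.1  60. ] [646.2 124.2  60. ]
[240 148  29  28 658] [639.7  -3.   60. ] [638.7  -3.5  60. ]
[276 150  29  28 654] [ 632.3 -127.4   60. ] [ 632.8 -126.3   60. ]
```

View pics/f.png

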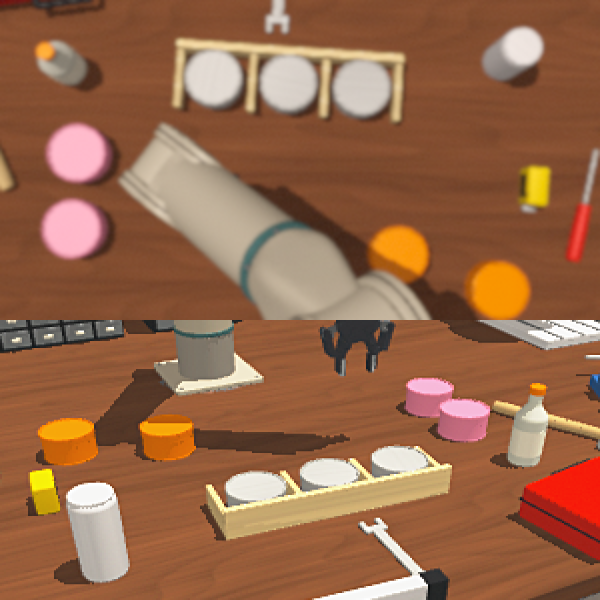

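The picture shows all three tins upright in the rack, at crop px (213,78), (289,82) and (362,88) and all against the back board. The bystanders are in place and the arm is clear, so I'm handing in.

```bash
python3 -c "
from h import *
print(ctrl.finish_job())"
```

```text
the job is handed in; nothing more can be done
None
```

Both loose tins are put away, and I handed the job in at about 20 s. I slid each one upright along the bench with the half-open fingers as a two-point fork. The right-hand tin went into the middle stall and the left-hand tin into the left stall.

**Home against the back board:** each push ended in a clear stall, with the force rising to about 10–13 N. In the top view both tins stand within 2 mm of their expected home points:

| Stall | Measured x, y (mm) | Expected x, y (mm) |
|---|---|---|
| left | 647.9, 125.1 | 647.8, 124.1 |
| middle | 639.7, -3.0 | 640.2, -1.6 |

**Everything else:** the parked tin, can and glue bottle measure the same as at the start, to within camera noise. In the last picture the tape measure, wrench, screwdriver and the pink and orange tins look unmoved. The hammer was only partly in view in that picture. No check failed.

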